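# Sort the loose steel parts after a column change

### The job

Sort the three loose steel parts after the column change: stand the long slim column upright in the round cup, lay the double-ended spanner flat in the long shallow tray, and put the stubby guard cartridge in the square bin. On its way, lay the column in the two V saddles of the sloping rest and let go of it there for a moment, then take it again so that it can be stood up in the cup. Set every part down rather than dropping it, and leave the bottle, the jar, the brass weight, the mouse and the marker where they are.

Things in the scene. Friction and masses are not known exactly. Their poses are not given: they have to be found in the camera images.
- column: The column: bare steel tube 14 mm in diameter, 180 mm long overall, with a hexagonal nut (24 mm across flats, 16 mm long) at each end, so 148 mm of bare tube between the nuts. About 0.16 kg. Both ends alike. Origin on its axis at mid-length (12 mm above the bench when it lies), x along the tube. Starts lying on the bench, resting on flats of its nuts, which keep it from rolling.
- cartridge: The guard cartridge: short steel drum 70 mm long along its x axis, 24 mm in diameter over the middle 36 mm, with a hexagonal cap (30 mm across flats, 17 mm long) at each end. About 0.15 kg. Origin on its axis at mid-length (15 mm above the bench when it lies). Starts lying on the bench.
- spanner: The spanner: flat double open-ended steel spanner, 156 mm long along its x axis, 7 mm thick; shank 14 mm wide over the middle 98 mm, both heads 36 mm wide. About 0.12 kg. Origin under the middle of its shank. Starts lying flat on the bench.
- rest: Sloping rest, fixed: grey plate 165 x 70 x 10 mm with two aluminium V saddles that hold the column's tube at 45 degrees, rising along its +x (away from the robot and left). Saddles 6 mm thick, 40 mm wide across y, 58 mm below and 69 mm above the seat along the slope; arms reach 6 mm above the tube's axis; free space between. End stop 98 mm below the seat. Origin under the plate.
- rest_seat (a point): The point where the column's mid-length lies when it is seated in the saddles: 100 mm above the bench, straight above the rest's origin.
- cup: The round cup, fixed: upright aluminium tube 48 mm outside and 40 mm inside diameter, rim 97 mm above the bench, inner floor 5 mm above the bench (92 mm deep), on a foot 68 mm in diameter and 5 mm thick. Origin at the centre of its underside, z up.
- cup_mouth (a point): Centre of the cup's mouth, at rim height (97 mm above the bench).
- bin: The square bin, fixed: open white plastic box 100 x 100 mm outside, 50 mm high, walls and floor 4 mm thick. Origin at the centre of its underside.
- tray: The long shallow tray, fixed: open white plastic box 200 mm long (its x) by 80 mm wide (its y) outside, 30 mm high, walls and floor 4 mm thick. Origin at the centre of its underside.
- bottle: Bystander: amber glass bottle, 68 mm in diameter, 150 mm high. Origin at the centre of its underside.
- jar: Bystander: open glass jar of vial caps, 60 mm in diameter, 50 mm high. Origin at the centre of its underside.
- weight: Bystander: brass weight, 36 mm in diameter, 42 mm high. Origin at the centre of its underside.
- mouse: Bystander: black computer mouse, 100 x 60 x 32 mm. Origin at the centre of its underside.
- marker: Bystander: blue marker pen with black cap, 140 mm long along its x, 13 mm thick, lying on the bench. Origin on its underside, 10 mm from mid-length.
There are look-alikes about, which are no part of the job. Of the things that look like the spanner, take the one that is farthest to the robot's left at the start.

How it is judged:
By the outcome, as a careful person would: the job done as asked, in the order asked, and still so for the second after the job is handed in, with the robot touching nothing.
It also fails if it takes over 72 s, if anything falls off the work surface, if the arm or the gripper's body presses on something with over 40 N, if the wrist force passes 120 N, or if a joint passes its speed limit or range.

### The arm

A 6-joint arm with a two-finger parallel gripper is mounted at the origin on the work surface. World frame = base frame: x ahead of the robot, y to its left, z up, the work surface at z = 0. Lengths are in m, angles in rad, forces in N, time in s.
With the tool pointing down it reaches from about 0.35 to 0.85 m from the base axis. Payload 8.1 kg.
Tool frame: the origin (TCP) lies between the finger pads; the fingertips stand 11 mm ahead of it and the grasp point (between the pads) lies 8 mm behind it (robot.tips_ahead is the distance from the TCP to the fingertips, in m); z points along the fingers, y is the line along which they close (so a half turn about z gives the same grasp; the last joint's range is limited). The gripper opens to 93 mm and grips with 3 to 60 N. Pads are 15 mm wide; open, the fingers measure 128 mm over their backs; the gripper's body (75 mm by 188 mm) begins 65 mm behind the grasp point.
Start: joints at [-1.279, 0.13, 1.488, -0, 1.523, -0.085], TCP at [0.221, -0.558, 0.23] pointing down, gripper open.
Joint ranges: [-2.96, 2.96], [-0.89, 2.26], [0.02, 2.5], [-1.34, 4.48], [0, 2.73], [-2.66, 2.66]. Speed limits (rad/s): [2.39, 2.39, 2.79, 3.14, 3.14, 3.14].

### API

Orientations are given as a rotation vector (axis times angle).
In Python, from plant import robot gives the robot as it stands. The module is installed in compiled form; this text tells all that it offers.
- The arm moves only by the tool move_arm, never from a script. Its argument "deltas" is one flat list of numbers, 7 for each row, row after row: the shift along the tool's x, y, z in m, then the turn, a rotation vector about the tool's x, y, z in rad, then the opening, from 0 (shut) to 1 (fully open). A call has 1 to 12 rows; each row is the pose to reach, as a shift and turn from the pose commanded when the call began, along the tool's axes at that moment; what a row does not reach only later rows make up. A row lasts 1/8 s, in which the tool goes at most 62.5 mm and 10.7 degrees, less where a joint would pass 70% of its speed; a pose out of reach is approached as far as the arm can. A call with a gripper value outside its range is refused whole. The fingers move at their own pace and stop on an object; "squeeze" is the grip in N (left out, the last holds). Time passes only in rows, so rows that repeat a pose let the fingers close. It gives the time, the measured TCP pose, the force, the opening and the grip force at its end, in the units of the state.
- robot.read_state(): the state, without advancing time (a new reading comes with each control period).
- robot.read_camera(name): name is "side" or "top" or "wrist"; returns (picture, depth): 400x640x3 uint8, red, green, blue; 400x640 float32, m along the optical axis (not along the pixel's ray), 0 where there is no reading.
- robot.camera_model(name): a dict with "K" (3x3 intrinsics, pixels), "R" (3x3) and "t" (3): a world point X has camera coordinates R X + t; the wrist camera has in their place "tool_from_camera" (4x4, takes a point from camera to tool coordinates, whose origin is the TCP and whose axes are the flange's). Camera axes: x right, y down, z forward; pixel columns grow to the right and rows downward; lengths in m; the calibration is good to about 2 mm. A picture is of the moment at which its call begins: read the wrist's pose just before it. camera_model takes no time and is no camera call.
- robot.close_job(): hands the job in; it is judged then, once.
Trained networks look in the newest picture that a camera, given by its name, has taken for a name from the list of things; names that differ only in an ending like _2 or _b are one class to them, and where a whole thing is asked for, a point or a joint stands for the part that bears it (a point fixed in the world has none). Each returns a list of dicts, best first, with "confidence" (0 to 1); they miss things now and then, are a little off and sometimes report something else, mostly with a low value. They report only what shows in the picture. A call takes as long as a camera call. They do not tell look-alikes from the thing itself.
- robot.recognise(camera, label): "uv" ([column, row] in pixels, amid what is visible of it).
The state is a dict: "t": time; "q": joint angles; "dq": joint speeds; "joint_torque": joint torques, N m; "tool_pos": TCP position; "orientation": TCP orientation; "force": force on the tool from outside, world axes, zero at the start; "wrist_torque": the same for the moment, N m; "opening": finger opening in m; "gripper_force": force on a finger pad.
Only numpy, scipy, OpenCV 4.12 (cv2) and the standard library are available. Lean on these libraries where they do the work, as an engineer would, in place of code of your own. Each camera call takes 0.05 s, during which the arm holds its last target. There are 200 camera calls.

## Working session

There is one attempt and no reset: what is moved stays moved. The work goes in short steps, Python scripts to look and compute and a tool call to move; the robot and the scene stay as the last step left them, time stands still between calls to the robot, and variables do not carry over. Pictures are saved under pics/ and viewed, at most 10 in all, crops included, and the job is handed in when it is done.

Besides the shell and the picture viewer there is one more tool, called after "Request:" as name(argument=value, ...) on one line, values as JSON. move_arm: Moves the arm, as the interface text tells. Its arguments: {"type":"object","properties":{"deltas":{"type":"array","items":{"type":"number"}},"squeeze":{"type":"number"}},"required":["deltas"]}

```bash
mkdir -p pics; cat > h.py <<'E'
import numpy as np, cv2
from plant import robot
from scipy.spatial.transform import Rotation as Ro
def snap(cam,name=None):
    s=robot.read_state(); im,d=robot.read_camera(cam); m=robot.camera_model(cam)
    if cam=='wrist':
        T=np.eye(4);T[:3,:3]=Ro.from_rotvec(s['orientation']).as_matrix();T[:3,3]=s['tool_pos']
        W=T@np.array(m['tool_from_camera'])
    else:
        W=np.eye(4);R=np.array(m['R']);W[:3,:3]=R.T;W[:3,3]=-R.T@np.array(m['t'])
    v,u=np.mgrid[:400,:640]; K=np.array(m['K'])
    P=np.stack([(u-K[0,2])/K[0,0]*d,(v-K[1,2])/K[1,1]*d,d],-1)@W[:3,:3].T+W[:3,3]
    P[d==0]=np.nan
    if name: cv2.imwrite(f'pics/{name}.png',im[:,:,::-1])
    return im,d,P
E
python3 - <<'E'
from h import *
s=robot.read_state();print(s['tool_pos'],s['orientation'],s['opening'])
for c in ('top','side'):
    im,d,P=snap(c,c+'0'); np.savez(c+'0.npz',im=im,P=P)
    for l in ['column','cartridge','spanner','rest','cup','bin','tray','marker','weight']:
        for r in robot.recognise(c,l)[:4]:
            u,v=map(int,np.round(r['uv'])); print(c,l,round(r['confidence'],2),u,v,P[min(v,399),min(u,639)].round(3))
E
```

```text
[ 0.22062488 -0.5573855   0.22861059] [-3.08423456e+00 -5.88052239e-01  3.02219215e-04] 0.09314436386449217
top column 0.55 253 245 [0.432 0.092 0.017]
top cartridge 0.74 384 196 [ 0.563 -0.29   0.031]
top cartridge 0.37 154 196 [0.568 0.352 0.096]
top spanner 0.74 276 120 [0.772 0.012 0.111]
top spanner 0.69 318 201 [ 0.558 -0.098  0.008]
top spanner 0.63 411 288 [ 0.299 -0.359  0.001]
top spanner 0.56 494 210 [ 0.518 -0.615  0.004]
top rest 0.65 259 177 [0.635 0.076 0.01 ]
top cup 0.67 153 200 [0.559 0.358 0.087]
top bin 0.68 257 179 [0.627 0.081 0.017]
top bin 0.56 161 239 [ 0.457  0.367 -0.   ]
top tray 0.69 427 213 [ 0.514 -0.418  0.006]
top marker 0.64 378 149 [ 0.713 -0.284  0.004]
top weight 0.61 306 154 [ 0.698 -0.066  0.025]
side column 0.62 276 193 [0.43  0.081 0.011]
side column 0.44 399 215 [ 0.736 -0.156  0.018]
side cartridge 0.83 358 255 [ 0.565 -0.301  0.025]
side spanner 0.7 389 380 [ 0.51  -0.613  0.006]
side spanner 0.69 244 303 [ 0.29  -0.364  0.006]
side spanner 0.55 332 220 [ 0.556 -0.112  0.007]
side rest 0.67 410 248 [ 0.703 -0.295  0.011]
side rest 0.65 340 181 [0.646 0.104 0.009]
side cup 0.92 299 147 [0.564 0.358 0.039]
side bin 0.75 272 153 [0.456 0.31  0.048]
side bin 0.38 337 183 [0.632 0.093 0.009]
side tray 0.65 346 297 [ 0.501 -0.406  0.006]
side marker 0.72 412 250 [ 0.703 -0.306  0.013]
side weight 0.65 378 200 [ 0.706 -0.075  0.026]
```

View pics/top0.png

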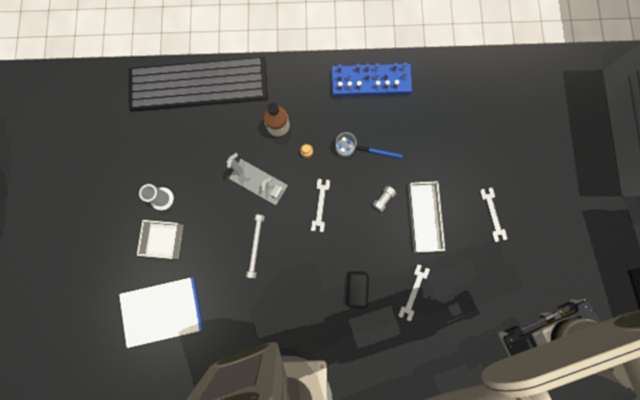

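View pics/side0.png

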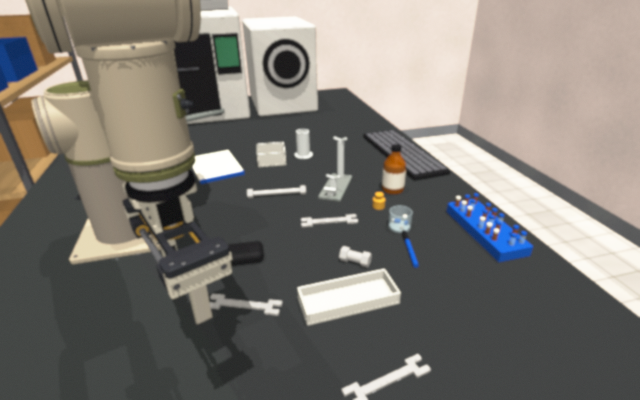

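Top view: the leftmost spanner is at (320,205), the column at (255,246), the cartridge at (384,198), the tray at (427,216), the bin at (160,240), the cup at (153,195) and the rest at (257,180). The side view agrees, with the rest's high saddle far and left.

```bash
python3 - <<'E'
import numpy as np, cv2
for c in ('top','side'):
    z=np.load(c+'0.npz');P=z['P'];im=z['im'].astype(int)
    bench=P[(abs(P[...,2])<.03)&(im.sum(-1)<150)&(P[...,0]>.3)&(P[...,0]<.8)&(abs(P[...,1])<.5)]
    print(c,'bench z',np.median(bench[:,2]).round(4))
    for n,(x,y),r,lo,hi,br in [('column',(.43,.085),.12,.004,.03,200),('spanner',(.556,-.107),.1,.002,.02,200),('cartridge',(.563,-.295),.06,.008,.05,200),('tray',(.51,-.413),.125,.015,.045,300),('bin',(.457,.34),.08,.03,.065,200),('cup',(.56,.355),.05,.085,.115,100),('restplate',(.632,.09),.12,.006,.016,200),('restall',(.632,.09),.13,.02,.3,150)]:
        m=(np.hypot(P[...,0]-x,P[...,1]-y)<r)&(P[...,2]>lo)&(P[...,2]<hi)&(im.sum(-1)>br)
        k,l,st,_=cv2.connectedComponentsWithStats(m.astype(np.uint8))
        if k<2: print(n,'none');continue
        if n!='restall': m=l==1+np.argmax(st[1:,4])
        q=P[m]; rc=cv2.minAreaRect((q[:,:2]*1000).astype(np.float32))
        print(n,m.sum(),'rect',np.round(rc[0],1),np.round(rc[1],1),round(rc[2],1),'z',np.percentile(q[:,2],[5,50,95]).round(3))
E
```

```text
top bench z 0.0014
column 360 rect [432.   88.5] [ 27.3 179.8] 82.3 z [0.012 0.018 0.025]
spanner 376 rect [ 547.9 -105.2] [ 43.  156.2] 81.4 z [0.003 0.007 0.01 ]
cartridge 254 rect [ 560.3 -290.5] [34.2 71.8] 50.1 z [0.014 0.026 0.032]
tray 446 rect [ 504.5 -409.2] [201.   81.6] 1.7 z [0.017 0.028 0.032]
bin 375 rect [455.6 359.5] [103.5  99.9] 83.6 z [0.032 0.047 0.052]
cup 126 rect [579.6 369.7] [46.4 47.3] 7.2 z [0.086 0.095 0.098]
restplate 1034 rect [622.7  80.9] [165.4  70.3] 58.9 z [0.007 0.01  0.013]
restall 323 rect [589.7  98.6] [142.3 120.8] 55.0 z [0.022 0.055 0.15 ]
side bench z 0.0157
column 295 rect [433.6  83.7] [ 22.1 178.7] 82.4 z [0.008 0.017 0.025]
spanner 341 rect [ 552.5 -102.2] [ 60.9 162.4] 77.7 z [0.002 0.007 0.009]
cartridge 358 rect [ 560.3 -294.5] [31.8 70.9] 52.7 z [0.012 0.024 0.031]
tray 1372 rect [ 504.7 -410.4] [200.6  84.1] 1.6 z [0.016 0.025 0.031]
bin 318 rect [458.1 357. ] [109.6  99.9] 83.2 z [0.031 0.042 0.051]
cup 79 rect [580.8 367.6] [44.7 49.6] 17.9 z [0.086 0.093 0.098]
restplate 390 rect [624.1  77.9] [166.7  70.2] 58.6 z [0.008 0.011 0.013]
restall 391 rect [590.9  95. ] [143.1 116.9] 55.5 z [0.023 0.057 0.147]
```

```bash
cat >> h.py <<'E'
def down(xaz):  # tool down, tool x at azimuth (deg)
    a=np.radians(xaz); x=np.array([np.cos(a),np.sin(a),0]); z=np.array([0,0,-1.]); return np.c_[x,np.cross(z,x),z]
def tilt(az,deg): # tool z tilted outward toward az by deg from down, x upward
    return down(az)@Ro.from_euler('y',-deg,degrees=True).as_matrix()
def rows(*tg):
    s=robot.read_state();R0=Ro.from_rotvec(s['orientation']).as_matrix();p=s['tool_pos'];R=R0;pp=p
    print('t',round(s['t'],2),'pos',np.round(p,4),'q',np.round(s['q'],2),'open',round(s['opening'],4),'F',np.round(s['force'],1))
    for P,Q in tg:
        P=np.array(P)
        n=max(np.linalg.norm(P-pp)/.0625,np.degrees(Ro.from_matrix(R.T@Q).magnitude())/10.7)
        print(np.r_[R0.T@(P-p),Ro.from_matrix(R0.T@Q).as_rotvec()].round(4).tolist(),'rows',round(n,1));R=Q;pp=P
E
python3 - <<'E'
from h import *
z=down(-7.7)
print((Ro.from_rotvec(robot.read_state()['orientation']).as_matrix().T@tilt(58.8,45)).round(2), tilt(58.8,45).round(2))
rows(([.43,-.2,.22],z),([.4328,.086,.11],z),([.4328,.086,.014],z))
E
```

```text
[[ 0.56  0.6  -0.56]
 [-0.43  0.8   0.43]
 [ 0.71  0.    0.71]] [[ 0.37  0.86 -0.37]
 [ 0.6  -0.52 -0.6 ]
 [-0.71  0.   -0.71]]
t 1.0 pos [ 0.2208 -0.5579  0.2297] q [-1.28  0.13  1.49  0.    1.52 -0.09] open 0.0931 F [ 0.7  0.6 -0.4]
[0.3262, -0.2558, 0.0097, 0.0, -0.0, 0.5112] rows 6.6
[0.434, -0.5207, 0.1196, 0.0, -0.0, 0.5112] rows 4.9
[0.434, -0.5207, 0.2156, 0.0, -0.0, 0.5112] rows 1.5
```

```bash
sed -i "s/'y',-deg/'y',deg/" h.py; python3 -c "
from h import *
print(tilt(58.8,45).round(2))"
```

```text
[[ 0.37  0.86  0.37]
 [ 0.6  -0.52  0.6 ]
 [ 0.71  0.   -0.71]]
```

Request:
move_arm(deltas=[0.326,-0.256,0.01,0,0,0.511,1,0.326,-0.256,0.01,0,0,0.511,1,0.326,-0.256,0.01,0,0,0.511,1,0.326,-0.256,0.01,0,0,0.511,1,0.326,-0.256,0.01,0,0,0.511,1,0.326,-0.256,0.01,0,0,0.511,1,0.434,-0.521,0.12,0,0,0.511,1,0.434,-0.521,0.12,0,0,0.511,1,0.434,-0.521,0.12,0,0,0.511,1,0.434,-0.521,0.12,0,0,0.511,1,0.434,-0.521,0.12,0,0,0.511,1,0.434,-0.521,0.12,0,0,0.511,1])

```text
t: 2.5
tool_pos: [0.4317, 0.0889, 0.1086]
orientation: [-3.134, 0.207, 0.002]
force: [0.1, 0.9, 0.3]
opening: 0.0931
gripper_force: 0.0
```

Request:
move_arm(deltas=[0,0,0.05,0,0,0,1,0,0,0.08,0,0,0,1,0,0,0.094,0,0,0,1,0,0,0.094,0,0,0,1,0,0,0.094,0,0,0,0.1,0,0,0.094,0,0,0,0.1,0,0,0.094,0,0,0,0.1,0,0,0.094,0,0,0,0.1,0,0,0.094,0,0,0,0.1,0,0,0.094,0,0,0,0.1], squeeze=30)

```text
t: 3.75
tool_pos: [0.4326, 0.0863, 0.0156]
orientation: [-3.135, 0.211, 0.0]
force: [0.2, -0.7, 0.4]
opening: 0.0375
gripper_force: 0.0
```

```bash
python3 - <<'E'
from h import *
s=robot.read_state();print(s['opening'],s['gripper_force'])
im,d,P=snap('wrist','w1')
z=down(-7.7)
u=np.array([np.cos(np.radians(58.8))*.7071,np.sin(np.radians(58.8))*.7071,.7071]);R=tilt(58.8,45);n=-R[:,2]
seat=np.array([.6233,.0795,.1])
rows(([.433,.088,.12],z),([.53,.03,.24],R),(seat+.06*n+.0025*n,R),(seat+.0025*n,R))
E
```

```text
0.03750363969327615 0.0
t 3.8 pos [0.4326 0.0862 0.0156] q [ 0.08 -0.08  2.11 -0.    1.1   1.79] open 0.0338 F [-0.6  0.4  0.4]
[0.0002, -0.0018, -0.1044, 0.0001, 0.0001, 0.0002] rows 1.7
[0.104, 0.0427, -0.2244, 0.4546, 0.6936, -1.0974] rows 7.4
[0.1722, 0.0217, -0.1286, 0.4546, 0.6936, -1.0974] rows 1.9
[0.1892, -0.0172, -0.0862, 0.4546, 0.6936, -1.0974] rows 1.0
```

View pics/w1.png

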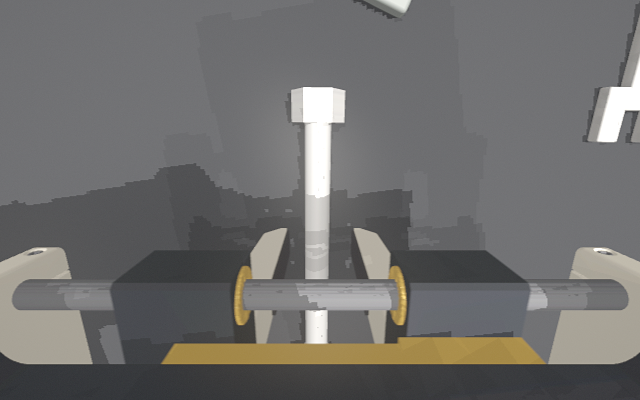

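The wrist picture shows the tube, with its nut at (318,105), centred between the fingers, which are still closing.

Request:
move_arm(deltas=[0,0,0,0,0,0,0.1,0,0,0,0,0,0,0.1,0,0,0,0,0,0,0.1,0,0,0,0,0,0,0.1,0,0,-0.02,0,0,0,0.1,0,0,-0.06,0,0,0,0.1,0,0,-0.104,0,0,0,0.1], squeeze=30)

```text
t: 4.68
tool_pos: [0.4316, 0.086, 0.1198]
orientation: [3.134, -0.211, -0.004]
force: [0.2, 0.2, -1.8]
opening: 0.0131
gripper_force: 30.0
```

```bash
python3 - <<'E'
from h import *
R=tilt(58.8,45);n=-R[:,2];s=robot.read_state();print(s['gripper_force'])
seat=np.array([.6233,.0795,.1])
im,d,P=snap('wrist','w2')
rows(([.53,.03,.24],R),(seat+.0625*n,R),(seat+.0025*n,R))
E
```

```text
29.991499185562134
t 4.72 pos [0.4354 0.0864 0.1267] q [ 0.08 -0.24  2.03 -0.    1.34  1.79] open 0.0134 F [3.5 1.3 3.3]
[0.102, 0.0431, -0.1127, 0.457, 0.687, -1.0958] rows 7.3
[0.1696, 0.0222, -0.0164, 0.457, 0.687, -1.0958] rows 1.9
[0.1862, -0.0166, 0.0262, 0.457, 0.687, -1.0958] rows 1.0
```

View pics/w2.png

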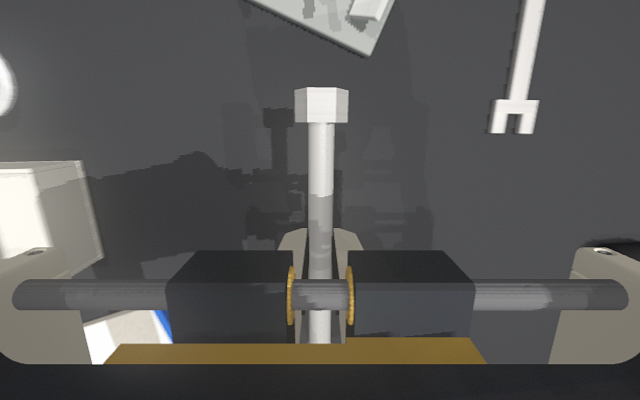

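Request:
move_arm(deltas=[0.105,0.043,-0.12,0.457,0.687,-1.096,0.1,0.105,0.043,-0.12,0.457,0.687,-1.096,0.1,0.105,0.043,-0.12,0.457,0.687,-1.096,0.1,0.105,0.043,-0.12,0.457,0.687,-1.096,0.1,0.105,0.043,-0.12,0.457,0.687,-1.096,0.1,0.105,0.043,-0.12,0.457,0.687,-1.096,0.1,0.105,0.043,-0.12,0.457,0.687,-1.096,0.1,0.105,0.043,-0.12,0.457,0.687,-1.096,0.1,0.172,0.022,-0.024,0.457,0.687,-1.096,0.1,0.172,0.022,-0.024,0.457,0.687,-1.096,0.1,0.172,0.022,-0.024,0.457,0.687,-1.096,0.1,0.172,0.022,-0.024,0.457,0.687,-1.096,0.1])

```text
t: 6.22
tool_pos: [0.5999, 0.0415, 0.144]
orientation: [-2.266, -1.274, -0.929]
force: [0.1, -0.7, -0.2]
opening: 0.0132
gripper_force: 30.0
```

```bash
python3 - <<'E'
from h import *
R=tilt(58.8,45);n=-R[:,2];u=R[:,0]
seat=np.array([.6233,.0795,.1])
im,d,P=snap('wrist','w3'); np.savez('w3',P=P,im=im)
rows((seat+.0625*n,R),(seat+.0025*n,R))
# express scene points in seat frame (along u, lateral y, n)
Q=(P-seat)@np.c_[u,R[:,1],n]
m=(abs(Q[...,0])<.15)&(abs(Q[...,1])<.04)&(P[...,2]>.03)
vis=np.full((400,640,3),0,np.uint8)
v,w=np.where(m&(Q[...,0]>.062)&(Q[...,0]<.075)&(Q[...,2]<.02))
print(len(v)); 
if len(v): q=Q[v,w];print(q.min(0).round(4),q.max(0).round(4),np.median(q,0).round(4))
# held nut
m2=m&(abs(Q[...,2]-.0625)<.02)&(Q[...,0]>.06);q=Q[m2];print('nut',len(q),q.min(0).round(4),q.max(0).round(4),np.median(q,0).round(4))
E
```

```text
t 6.28 pos [0.6006 0.041  0.1455] q [-0.47  0.05  1.94  0.84  1.23 -0.25] open 0.0131 F [ 0.9  0.4 -1.6]
[-0.0006, -0.0006, 0.0013, -0.0022, 0.0034, -0.0021] rows 0.0
[-0.0004, -0.0004, 0.0613, -0.0022, 0.0034, -0.0021] rows 1.0
96
[ 0.0622 -0.0237 -0.0201] [0.075  0.018  0.0045] [ 0.0707 -0.019   0.    ]
nut 2367 [ 0.0601 -0.0136  0.0573] [0.0869 0.0139 0.0722] [0.0764 0.0002 0.0674]
```

View pics/w3.png

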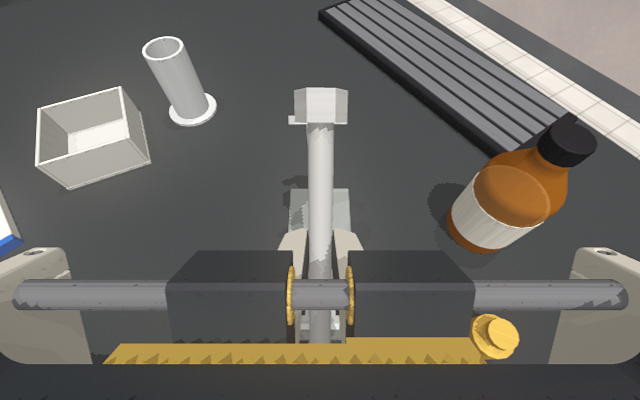

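The upper saddle (edges 289–349, row 120) is in line with the held nut (294–348). I'll lower the column.

Request:
move_arm(deltas=[0,-0.001,0.02,0,0,0,0.1,0,-0.001,0.04,0,0,0,0.1,0,-0.001,0.05,0,0,0,0.1,0,-0.001,0.057,0,0,0,0.1,0,-0.001,0.057,0,0,0,0.1])

```text
t: 6.9
tool_pos: [0.6199, 0.0767, 0.1033]
orientation: [-2.265, -1.274, -0.929]
force: [-1.2, -0.3, -0.3]
opening: 0.0132
gripper_force: 30.0
```

```bash
python3 - <<'E'
from h import *
R=tilt(58.8,45);n=-R[:,2];u=R[:,0]
seat=np.array([.6233,.0795,.1]);rows((seat+.0025*n,R))
E
```

```text
t 6.9 pos [0.6199 0.0767 0.1033] q [-0.39  0.14  1.94  0.88  1.12 -0.27] open 0.0132 F [-1.2 -0.3 -0.3]
[0.0006, 0.0015, 0.0027, -0.0045, 0.0035, -0.0035] rows 0.1
```

Request:
move_arm(deltas=[0,0,0.0015,0,0,0,0.1,0,0,0.003,0,0,0,0.1,0,0,0.003,0,0,0,0.1])

```text
t: 7.28
tool_pos: [0.6207, 0.0776, 0.1021]
orientation: [-2.265, -1.275, -0.929]
force: [-14.6, -7.7, 11.6]
opening: 0.0128
gripper_force: 30.0
```

Request:
move_arm(deltas=[-0.001,-0.001,-0.001,0,0,0,0.1,-0.003,-0.001,-0.001,0,0,0,0.1,-0.003,-0.001,-0.001,0,0,0,0.1])

```text
t: 7.65
tool_pos: [0.6198, 0.0769, 0.1018]
orientation: [-2.264, -1.274, -0.934]
force: [-1.8, 3.9, 8.3]
opening: 0.013
gripper_force: 30.0
```

Request:
move_arm(deltas=[0,0,0,0,0,0,0.2,0,0,0,0,0,0,0.5,0,0,0,0,0,0,0.5,0,0,0,0,0,0,0.5,0,0,0,0,0,0,0.5,0,0,-0.03,0,0,0,0.5,0,0,-0.06,0,0,0,0.6,0,0,-0.09,0,0,0,0.6,0,0,-0.09,0,0,0,0.6,0,0,-0.09,0,0,0,0.6])

```text
t: 8.9
tool_pos: [0.586, 0.0222, 0.1629]
orientation: [-2.266, -1.273, -0.929]
force: [-0.0, -0.5, -0.3]
opening: 0.0562
gripper_force: 0.0
```

```bash
python3 - <<'E'
from h import *
R=tilt(58.8,45);n=-R[:,2];u=R[:,0]
seat=np.array([.6233,.0795,.1])
im,d,P=snap('wrist','w4'); np.savez('w4',P=P,im=im)
Q=(P-seat)@np.c_[u,R[:,1],n]
for lo,hi in [(-.12,-.06),(-.05,.06),(.074,.12)]:
    m=(Q[...,0]>lo)&(Q[...,0]<hi)&(abs(Q[...,1])<.016)&(Q[...,2]>.003)&(Q[...,2]<.02);q=Q[m]
    if len(q): print(len(q),np.percentile(q,[1,50,99],axis=0).round(4).tolist())
D=down(58.8); g=seat+.035*u   # regrasp, grasp pt on tube
T=g+np.array([0,0,-.006])
rows((T+[0,0,.12],D),(T,D))
E
```

```text
70 [[-0.075, -0.0053, 0.003], [-0.0663, -0.0016, 0.0036], [-0.0602, 0.0024, 0.0049]]
1784 [[-0.0482, -0.0088, 0.0032], [0.0149, -0.0021, 0.0069], [0.0588, 0.0046, 0.0112]]
521 [[0.0741, -0.0154, 0.0056], [0.0797, -0.0019, 0.0163], [0.0852, 0.0109, 0.0187]]
t 8.95 pos [0.5858 0.0226 0.1625] q [-0.52  0.01  1.95  0.82  1.29 -0.25] open 0.0563 F [-0.7  0.9 -0.8]
[0.1196, 0.0021, 0.0113, -0.0068, -0.7815, -0.0024] rows 4.2
[0.0351, 0.0029, 0.0964, -0.0068, -0.7815, -0.0024] rows 1.9
```

View pics/w4.png

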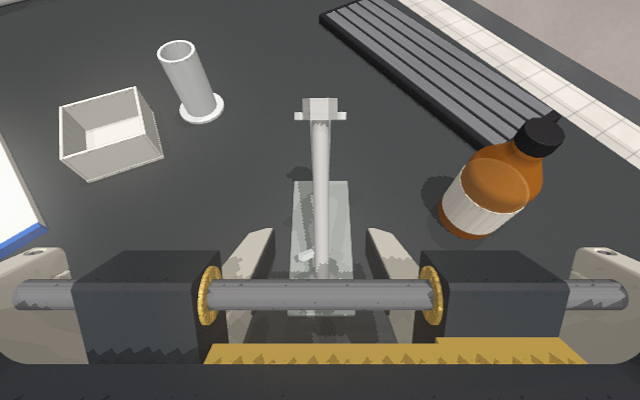

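The column lies in both saddles (nut at (320,108), tube centred). Regrasping above mid-length with the tool pointing down.

Request:
move_arm(deltas=[0.118,0.001,0.011,-0.007,-0.782,-0.002,0.6,0.118,0.001,0.011,-0.007,-0.782,-0.002,0.6,0.118,0.001,0.011,-0.007,-0.782,-0.002,0.6,0.118,0.001,0.011,-0.007,-0.782,-0.002,0.6,0.118,0.001,0.011,-0.007,-0.782,-0.002,0.6,0.118,0.001,0.011,-0.007,-0.782,-0.002,0.6,0.09,0.001,0.039,-0.007,-0.782,-0.002,0.6,0.062,0.001,0.067,-0.007,-0.782,-0.002,0.6,0.033,0.001,0.096,-0.007,-0.782,-0.002,0.6,0.033,0.001,0.096,-0.007,-0.782,-0.002,0.6])

```text
t: 10.2
tool_pos: [0.63, 0.0986, 0.1134]
orientation: [-2.735, -1.538, 0.011]
force: [0.0, -0.1, 1.1]
opening: 0.0553
gripper_force: 0.0
```

```bash
python3 - <<'E'
from h import *
R=tilt(58.8,45);u=R[:,0];D=down(58.8)
seat=np.array([.6233,.0795,.1]); g=seat+.033*u-.002*R[:,1]
rows((g+[0,0,-.006],D))
print(Ro.from_rotvec(robot.read_state()['orientation']).as_matrix().round(3)-D.round(3))
E
```

```text
t 10.2 pos [0.63   0.0986 0.1134] q [0.07 0.32 1.49 0.   1.34 0.62] open 0.0553 F [ 0.  -0.1  1.1]
[0.0035, 0.0021, -0.004, -0.0064, 0.0043, -0.0017] rows 0.1
[[ 0.001 -0.001 -0.008]
 [-0.001 -0.002 -0.   ]
 [-0.004 -0.006  0.   ]]
```

Request:
move_arm(deltas=[0,0.002,0,0,0,0,0.1,0,0.002,0,0,0,0,0.1,0,0.002,0,0,0,0,0.1,0,0.002,0,0,0,0,0.1,0,0.002,0,0,0,0,0.1,0,0.002,0,0,0,0,0.1,0,0.002,0,0,0,0,0.1], squeeze=45)

```text
t: 11.08
tool_pos: [0.6339, 0.0999, 0.1193]
orientation: [-2.735, -1.542, 0.003]
force: [-13.1, 4.4, 10.6]
opening: 0.0129
gripper_force: 45.0
```

```bash
python3 - <<'E'
from h import *
R=tilt(58.8,45);u=R[:,0];n=-R[:,2];s=robot.read_state();print(s['gripper_force'],s['force'])
p=s['tool_pos']; D=down(58.8)
# tube geometry in tool: column centre estimated
seat=np.array([.6233,.0795,.1]);c=seat-.0045*u-.002*R[:,1]
R0=Ro.from_rotvec(s['orientation']).as_matrix()
ct=R0.T@(c-p); print('col centre in tool',ct.round(4))
cup=np.array([.580,.3685,0])
for az in (58.8,):
    E=tilt(az,45)
    up=cup+[0,0,.225]; fin=cup+[0,0,.098]
    rows((p+[0,0,.03]+.02*n*0,R0),(p+[-.04,-.06,.16],R0),(up+[0,-.08,.0]-E@ct,E),(up-E@ct,E),(fin-E@ct,E))
E
```

```text
44.99984264373779 [-13.11115692   4.36216141  10.62054001]
col centre in tool [-0.0261 -0.0005  0.0225]
t 11.07 pos [0.6339 0.0999 0.1193] q [0.08 0.32 1.48 0.   1.35 0.62] open 0.0129 F [-13.1   4.4  10.6]
[-0.0, -0.0001, -0.03, 0.0, 0.0, 0.0] rows 0.5
[-0.0722, -0.0035, -0.1599, 0.0, 0.0, 0.0] rows 2.4
[0.1359, -0.1436, -0.1398, -0.0024, 0.7861, -0.0005] rows 4.2
[0.2044, -0.185, -0.1398, -0.0024, 0.7861, -0.0005] rows 1.3
[0.2044, -0.1847, -0.0128, -0.0024, 0.7861, -0.0005] rows 2.0
```

Request:
move_arm(deltas=[-0.015,0,-0.015,0,0,0,0.1,-0.035,0,-0.035,0,0,0,0.1,-0.06,0,-0.1,0,0,0,0.1,-0.072,-0.004,-0.16,0,0,0,0.1,0.136,-0.144,-0.14,0,0.786,0,0.1,0.136,-0.144,-0.14,0,0.786,0,0.1,0.136,-0.144,-0.14,0,0.786,0,0.1,0.136,-0.144,-0.14,0,0.786,0,0.1,0.136,-0.144,-0.14,0,0.786,0,0.1,0.204,-0.185,-0.14,0,0.786,0,0.1,0.204,-0.185,-0.14,0,0.786,0,0.1,0.204,-0.185,-0.14,0,0.786,0,0.1])

```text
t: 12.58
tool_pos: [0.5822, 0.3701, 0.2579]
orientation: [-2.264, -1.28, -0.938]
force: [0.7, -0.4, -1.4]
opening: 0.0129
gripper_force: 45.0
```

Request:
move_arm(deltas=[0,0,0,0,0,0,0.1,0,0,0,0,0,0,0.1])

```text
t: 12.82
tool_pos: [0.5835, 0.3679, 0.2582]
orientation: [-2.267, -1.276, -0.94]
force: [0.6, 0.3, -0.9]
opening: 0.0133
gripper_force: 45.0
```

```bash
python3 - <<'E'
from h import *
s=robot.read_state();print(s['gripper_force'],s['tool_pos'],s['q'].round(2) if hasattr(s['q'],'round') else s['q'])
E_=tilt(58.8,45);print((Ro.from_rotvec(s['orientation']).as_matrix()-E_).round(3))
ims=[]
for c,b in (('side',100),('top',100)):
    im,d,P=snap(c)
    m=(np.hypot(P[...,0]-.58,P[...,1]-.3685)<.06)&(P[...,2]>.08)&(P[...,2]<.36)
    q=P[m]
    for z0 in np.arange(.08,.34,.01):
        w=q[(q[:,2]>=z0)&(q[:,2]<z0+.01)]
        if len(w)>2: print(c,round(z0,2),len(w),np.percentile(w[:,0],[5,95]).round(4),np.percentile(w[:,1],[5,95]).round(4))
    u,v=(299,140) if c=='side' else (160,180)
    ims.append(cv2.resize(im[max(0,v-90):v+90,u-130:u+130],(780,540))[:,:,::-1] if 0 else cv2.resize(im[v-75:v+75,u-100:u+100],(400,300))[:,:,::-1])
cv2.imwrite('pics/c1.png',np.hstack(ims))
E
```

```text
44.98726487159729 [0.58345358 0.36791913 0.25822307] [ 0.21 -0.17  1.93  0.71  0.92  0.45]
[[ 0.    -0.001  0.002]
 [-0.    -0.001 -0.001]
 [ 0.     0.002  0.   ]]
side 0.08 43 [0.5602 0.6037] [0.3455 0.3922]
side 0.09 56 [0.5615 0.6011] [0.3458 0.3892]
side 0.13 9 [0.5789 0.5976] [0.3593 0.3656]
side 0.14 18 [0.5768 0.5996] [0.3553 0.3639]
side 0.15 19 [0.5802 0.6   ] [0.3582 0.3785]
side 0.16 11 [0.5824 0.594 ] [0.3613 0.3687]
side 0.17 9 [0.5827 0.5935] [0.3578 0.3675]
side 0.18 11 [0.5824 0.5939] [0.3571 0.3652]
side 0.19 10 [0.5792 0.5899] [0.3572 0.3648]
side 0.2 12 [0.5806 0.5908] [0.3563 0.3669]
side 0.21 9 [0.5815 0.5908] [0.3581 0.3679]
side 0.22 12 [0.5805 0.5915] [0.3561 0.3642]
side 0.23 11 [0.5807 0.5915] [0.3573 0.3625]
side 0.24 16 [0.5762 0.5971] [0.3569 0.374 ]
side 0.25 27 [0.5674 0.5999] [0.3495 0.3734]
side 0.26 36 [0.5621 0.6062] [0.3415 0.3636]
side 0.27 22 [0.5552 0.6013] [0.3342 0.356 ]
side 0.28 8 [0.5513 0.5934] [0.322 0.345]
side 0.3 3 [0.5482 0.5569] [0.3196 0.3331]
side 0.33 3 [0.5764 0.5948] [0.3101 0.312 ]
top 0.27 6 [0.5749 0.5807] [0.3564 0.3622]
top 0.28 6 [0.5665 0.5773] [0.3561 0.3599]
top 0.31 105 [0.5687 0.59  ] [0.3518 0.3708]
top 0.33 21 [0.5226 0.594 ] [0.3166 0.3583]
```

View pics/c1.png

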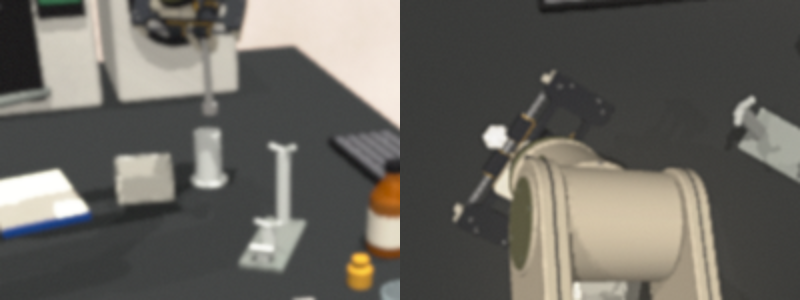

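The column hangs upright over the cup (side picture: lower nut at (210,105), cup mouth at (207,130)), leaning about 2°. I'll correct the lean and insert.

```bash
python3 - <<'E'
from h import *
s=robot.read_state();R0=Ro.from_rotvec(s['orientation']).as_matrix();p=s['tool_pos']
N=Ro.from_rotvec([0,.035,0]).as_matrix()@R0
a=p+[-.0035,.0015,0]
rows((a,N),(a-[0,0,.04],N),(a-[0,0,.08],N),(a-[0,0,.118],N),(a-[0,0,.122],N))
E
```

```text
t 12.93 pos [0.5835 0.368  0.2583] q [ 0.21 -0.17  1.93  0.71  0.92  0.45] open 0.0132 F [ 0.4  1.  -2.1]
[-0.0004, -0.0038, -0.0004, 0.0212, -0.0182, 0.0211] rows 0.2
[-0.0287, -0.0038, 0.0279, 0.0212, -0.0182, 0.0211] rows 0.6
[-0.057, -0.0039, 0.0562, 0.0212, -0.0182, 0.0211] rows 0.6
[-0.0838, -0.004, 0.083, 0.0212, -0.0182, 0.0211] rows 0.6
[-0.0867, -0.004, 0.0859, 0.0212, -0.0182, 0.0211] rows 0.1
```

Request:
move_arm(deltas=[0,-0.004,0,0.021,-0.018,0.021,0.1,-0.015,-0.004,0.014,0.021,-0.018,0.021,0.1,-0.029,-0.004,0.028,0.021,-0.018,0.021,0.1,-0.043,-0.004,0.042,0.021,-0.018,0.021,0.1,-0.057,-0.004,0.056,0.021,-0.018,0.021,0.1,-0.057,-0.004,0.056,0.021,-0.018,0.021,0.1])

```text
t: 13.68
tool_pos: [0.5775, 0.3699, 0.1742]
orientation: [-2.274, -1.261, -0.889]
force: [-0.7, 0.7, -2.0]
opening: 0.0134
gripper_force: 45.0
```

Request:
move_arm(deltas=[-0.009,0,0.009,0,0,0,0.1,-0.018,0.001,0.018,0,0,0,0.1,-0.024,0.001,0.025,0,0,0,0.1,-0.025,0.001,0.026,0,0,0,0.1,-0.025,0.001,0.026,0,0,0,0.1])

```text
t: 14.3
tool_pos: [0.5796, 0.3704, 0.1424]
orientation: [-2.272, -1.262, -0.897]
force: [0.7, 0.1, -1.4]
opening: 0.0133
gripper_force: 45.0
```

Request:
move_arm(deltas=[-0.0015,0,0.0015,0,0,0,0.1,-0.003,0,0.003,0,0,0,0.1,-0.0045,0,0.0045,0,0,0,0.1,-0.0045,0,0.0045,0,0,0,0.1])

```text
t: 14.8
tool_pos: [0.5791, 0.3703, 0.1356]
orientation: [-2.272, -1.262, -0.896]
force: [-0.3, -0.5, -1.7]
opening: 0.0131
gripper_force: 45.0
```

Request:
move_arm(deltas=[-0.001,0,0.001,0,0,0,0.1,-0.002,0,0.002,0,0,0,0.1,-0.003,0,0.003,0,0,0,0.1,-0.003,0,0.003,0,0,0,0.1])

```text
t: 15.3
tool_pos: [0.579, 0.3703, 0.1315]
orientation: [-2.272, -1.262, -0.896]
force: [0.9, -0.1, -1.9]
opening: 0.0131
gripper_force: 45.0
```

Request:
move_arm(deltas=[-0.001,0,0.001,0,0,0,0.1,-0.002,0,0.002,0,0,0,0.1,-0.002,0,0.002,0,0,0,0.1])

```text
t: 15.68
tool_pos: [0.5792, 0.3704, 0.1291]
orientation: [-2.272, -1.262, -0.897]
force: [0.7, 0.1, -0.7]
opening: 0.013
gripper_force: 45.0
```

Request:
move_arm(deltas=[-0.001,0,0.001,0,0,0,0.1,-0.002,0,0.002,0,0,0,0.1,-0.002,0,0.002,0,0,0,0.1])

```text
t: 16.05
tool_pos: [0.5805, 0.3711, 0.1289]
orientation: [-2.27, -1.261, -0.902]
force: [-1.8, 0.0, 8.6]
opening: 0.0129
gripper_force: 45.0
```

Request:
move_arm(deltas=[0,0,0,0,0,0,0.2,0,0,0,0,0,0,0.3,0,0,0,0,0,0,0.4,0,0,0,0,0,0,0.5,0,0,0,0,0,0,0.5,0,0,-0.03,0,0,0,0.5,0,0,-0.08,0,0,0,0.5,0,0,-0.13,0,0,0,0.5,0,0,-0.13,0,0,0,0.5])

```text
t: 17.18
tool_pos: [0.5361, 0.2905, 0.224]
orientation: [-2.272, -1.262, -0.906]
force: [0.2, 0.3, 0.9]
opening: 0.0466
gripper_force: 0.0
```

```bash
python3 - <<'E'
from h import *
im,d,P=snap('side','s2')
m=(np.hypot(P[...,0]-.58,P[...,1]-.3685)<.06)&(P[...,2]>.1)&(P[...,2]<.21)
q=P[m]
for z0 in np.arange(.1,.21,.01):
    w=q[(q[:,2]>=z0)&(q[:,2]<z0+.01)]
    if len(w)>2: print(round(z0,2),len(w),np.percentile(w[:,0],[5,95]).round(4),np.percentile(w[:,1],[5,95]).round(4))
ims=cv2.resize(im[60:260,200:500],(600,400))[:,:,::-1];cv2.imwrite('pics/c2.png',ims)
D=down(-8.5);t=np.array([.5502,-.1037,0]);s=robot.read_state();p=s['tool_pos']
rows((p+[-.02,-.1,.06],D),(t+[0,0,.15],D))
E
```

```text
0.1 11 [0.5682 0.5842] [0.3629 0.3737]
0.11 9 [0.5745 0.5848] [0.365  0.3755]
0.12 11 [0.5735 0.5847] [0.3619 0.3729]
0.13 12 [0.5742 0.586 ] [0.3641 0.3724]
0.14 11 [0.5741 0.5871] [0.3614 0.3743]
0.15 9 [0.5751 0.5874] [0.3641 0.3737]
0.16 10 [0.5735 0.5875] [0.3633 0.3726]
0.17 17 [0.5685 0.5897] [0.3579 0.3664]
0.18 17 [0.5683 0.5898] [0.3576 0.3785]
t 17.23 pos [0.5355 0.2911 0.2217] q [ 0.05 -0.31  2.11  0.76  1.02  0.3 ] open 0.0466 F [ 0.4 -0.8 -0.1]
[-0.0264, 0.0334, -0.1104, -0.4703, -0.6636, 1.1014] rows 7.3
[-0.2827, 0.2196, -0.1818, -0.4703, -0.6636, 1.1014] rows 5.2
```

View pics/c2.png

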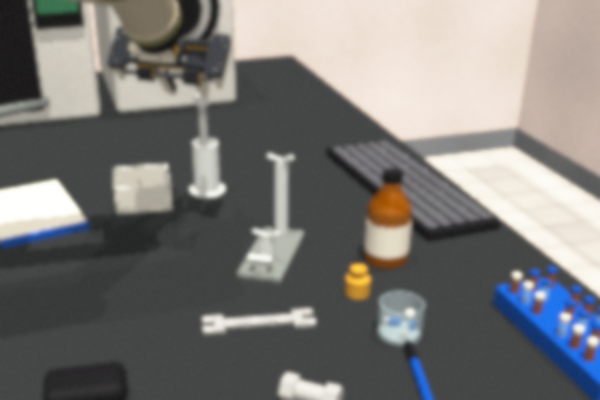

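The column stands in the cup (picture (205,110) above the cup at (207,165)). Next is the spanner.

Request:
move_arm(deltas=[-0.026,0.033,-0.11,-0.47,-0.664,1.101,0.5,-0.026,0.033,-0.11,-0.47,-0.664,1.101,0.5,-0.026,0.033,-0.11,-0.47,-0.664,1.101,0.6,-0.026,0.033,-0.11,-0.47,-0.664,1.101,0.6,-0.283,0.22,-0.182,-0.47,-0.664,1.101,0.6,-0.283,0.22,-0.182,-0.47,-0.664,1.101,0.6,-0.283,0.22,-0.182,-0.47,-0.664,1.101,0.6,-0.283,0.22,-0.182,-0.47,-0.664,1.101,0.6,-0.283,0.22,-0.182,-0.47,-0.664,1.101,0.6,-0.283,0.22,-0.182,-0.47,-0.664,1.101,0.6,-0.283,0.22,-0.182,-0.47,-0.664,1.101,0.6,-0.283,0.22,-0.182,-0.47,-0.664,1.101,0.6])

```text
t: 18.73
tool_pos: [0.5499, -0.1019, 0.1482]
orientation: [-3.133, 0.227, 0.006]
force: [-0.1, -0.1, -0.1]
opening: 0.0559
gripper_force: 0.0
```

```bash
python3 - <<'E'
from h import *
s=robot.read_state()
im,d,P=snap('wrist');D=down(-8.5)
m=(np.hypot(P[...,0]-.55,P[...,1]+.104)<.11)&(P[...,2]>.0035)&(P[...,2]<.02)&(im.astype(int).sum(-1)>330)
k,l,st,_=cv2.connectedComponentsWithStats(m.astype(np.uint8));m=l==1+np.argmax(st[1:,4]);q=P[m]
rc=cv2.minAreaRect((q[:,:2]*1000).astype(np.float32));print(m.sum(),rc,np.median(q[:,2]))
rows(([.5502,-.1037,.1],D),([.5502,-.1037,.0135],D))
E
```

```text
2616 ((546.9950561523438, -103.8946533203125), (35.46720504760742, 155.8657684326172), 81.43331146240234) 0.006492543249587562
t 18.77 pos [ 0.5501 -0.1019  0.1485] q [-0.27  0.08  1.7  -0.    1.37  1.44] open 0.056 F [ 0.3 -0.5 -0.7]
[0.0005, 0.0018, 0.0485, 0.0004, 0.0032, 0.0041] rows 0.8
[0.0008, 0.0017, 0.135, 0.0004, 0.0032, 0.0041] rows 1.4
```

Request:
move_arm(deltas=[-0.003,0.002,0.05,0,0,0,0.6,-0.003,0.002,0.1,0,0,0,0.6,-0.003,0.002,0.125,0,0,0,0.6,-0.003,0.002,0.135,0,0,0,0.6,-0.003,0.002,0.135,0,0,0,0.4,-0.003,0.002,0.135,0,0,0,0.1,-0.003,0.002,0.135,0,0,0,0.1,-0.003,0.002,0.135,0,0,0,0.1,-0.003,0.002,0.135,0,0,0,0.1,-0.003,0.002,0.135,0,0,0,0.1,-0.003,0.002,0.135,0,0,0,0.1], squeeze=35)

```text
t: 20.15
tool_pos: [0.5459, -0.1051, 0.0133]
orientation: [3.133, -0.229, -0.006]
force: [-0.9, 0.6, 6.1]
opening: 0.0133
gripper_force: 35.0
```

```bash
python3 - <<'E'
from h import *
p=robot.read_state()['tool_pos'];D=down(-8.5);T=down(1.7)
rows((p+[0,0,.13],D),([.5046,-.4098,.14],T),([.5046,-.4098,.03],T))
E
```

```text
t 20.15 pos [ 0.5459 -0.1051  0.0133] q [-0.28  0.23  1.79 -0.    1.12  1.44] open 0.0133 F [-0.9  0.6  6.1]
[-0.0005, 0.0001, -0.13, 0.0009, 0.0038, 0.0021] rows 2.1
[0.003, 0.3076, -0.1265, 0.0005, 0.0039, -0.1759] rows 4.9
[0.0034, 0.3075, -0.0165, 0.0005, 0.0039, -0.1759] rows 1.8
```

Request:
move_arm(deltas=[0,0,-0.03,0,0,0,0.1,0,0,-0.08,0,0,0,0.1,0,0,-0.13,0,0,0,0.1,0.003,0.308,-0.127,0,0.003,-0.176,0.1,0.003,0.308,-0.127,0,0.003,-0.176,0.1,0.003,0.308,-0.127,0,0.003,-0.176,0.1,0.003,0.308,-0.127,0,0.003,-0.176,0.1,0.003,0.308,-0.127,0,0.003,-0.176,0.1,0.003,0.308,-0.127,0,0.003,-0.176,0.1,0.003,0.308,-0.127,0,0.003,-0.176,0.1,0.003,0.308,-0.127,0,0.003,-0.176,0.1])

```text
t: 21.52
tool_pos: [0.5046, -0.4087, 0.1397]
orientation: [-3.141, -0.049, 0.003]
force: [0.4, 0.4, -0.9]
opening: 0.0133
gripper_force: 35.0
```

```bash
python3 - <<'E'
from h import *
T=down(1.7);s=robot.read_state();print(s['gripper_force'])
im,d,P=snap('wrist','w5');Q=(P-np.array([.5046,-.4098,0]))@np.c_[T[:,0],T[:,1],[0,0,1]]
m=(abs(Q[...,0])<.12)&(abs(Q[...,1])<.055)
a=Q[m&(Q[...,2]>.02)&(Q[...,2]<.04)];print('rim',len(a),a.min(0).round(3),a.max(0).round(3))
b=Q[m&(Q[...,2]>.11)&(Q[...,0]>.04)&(abs(Q[...,1])<.03)&(Q[...,2]<.17)];print('head',len(b),b.min(0).round(3),b.max(0).round(3),np.median(b,0))
rows(([.5046,-.4098,.04],T),([.5046,-.4098,.0175],T))
E
```

```text
34.999505281448364
rim 2086 [-0.044 -0.04   0.02 ] [0.098 0.04  0.031]
head 3166 [ 0.04  -0.02   0.126] [0.079 0.017 0.135] [ 0.06009713 -0.00176531  0.13298656]
t 21.57 pos [ 0.5048 -0.4087  0.1399] q [-0.76  0.32  1.44 -0.    1.39  0.78] open 0.0136 F [ 0.1 -0.6 -1.7]
[-0.0001, 0.0012, 0.0999, -0.0002, 0.0016, 0.0019] rows 1.6
[-0.0, 0.0012, 0.1224, -0.0002, 0.0016, 0.0019] rows 0.4
```

View pics/w5.png

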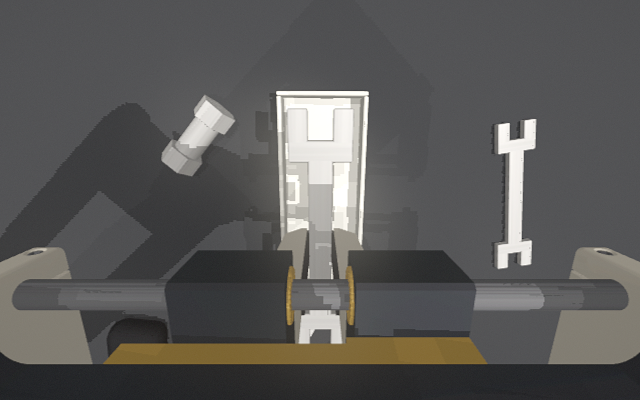

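The spanner's head (320,135) is centred over the tray (278–368). Lowering.

Request:
move_arm(deltas=[0,0.001,0.05,0,0,0,0.1,0,0.001,0.09,0,0,0,0.1,0,0.001,0.113,0,0,0,0.1,0,0.001,0.119,0,0,0,0.1,0,0.001,0.121,0,0,0,0.1,0,0.001,0.122,0,0,0,0.1,0,0.001,0.122,0,0,0,0.1])

```text
t: 22.45
tool_pos: [0.5049, -0.4118, 0.0194]
orientation: [3.14, 0.047, -0.0]
force: [-0.6, -0.7, -0.6]
opening: 0.0134
gripper_force: 35.0
```

Request:
move_arm(deltas=[0,0,0.001,0,0,0,0.1,0,0,0.0025,0,0,0,0.1,0,0,0.0025,0,0,0,0.1])

```text
t: 22.82
tool_pos: [0.5046, -0.4116, 0.0173]
orientation: [3.14, 0.047, -0.001]
force: [-4.0, 3.8, 9.3]
opening: 0.0134
gripper_force: 35.0
```

Request:
move_arm(deltas=[0,0,0,0,0,0,0.2,0,0,0,0,0,0,0.26,0,0,0,0,0,0,0.26,0,0,0,0,0,0,0.26,0,0,-0.02,0,0,0,0.26,0,0,-0.06,0,0,0,0.26,0,0,-0.11,0,0,0,0.6,0,0,-0.13,0,0,0,0.6,0,0,-0.13,0,0,0,0.6])

```text
t: 23.95
tool_pos: [0.5055, -0.4122, 0.1484]
orientation: [3.138, 0.047, 0.003]
force: [0.3, -0.7, 0.2]
opening: 0.05
gripper_force: 0.0
```

```bash
python3 - <<'E'
from h import *
T=down(1.7)
im,d,P=snap('wrist','w6');Q=(P-np.array([.5046,-.4098,0]))@np.c_[T[:,0],T[:,1],[0,0,1]]
b=Q[(abs(Q[...,0])<.09)&(abs(Q[...,1])<.034)&(Q[...,2]>.0085)&(Q[...,2]<.02)];print('spanner',len(b),np.percentile(b,[1,50,99],axis=0).round(4).tolist())
m=(np.hypot(P[...,0]-.56,P[...,1]+.292)<.06)&(P[...,2]>.006)&(P[...,2]<.04)&(im.astype(int).sum(-1)>230);q=P[m]
rc=cv2.minAreaRect((q[:,:2]*1000).astype(np.float32));print(m.sum(),rc)
C=down(-39);
rows(([.5603,-.2925,.1],C),([.5603,-.2925,.0145],C))
E
```

```text
spanner 2696 [[-0.0748, -0.0158, 0.0089], [0.0122, 0.001, 0.0105], [0.0777, 0.0186, 0.0121]]
2480 ((559.4998168945312, -290.946044921875), (34.49916458129883, 70.74590301513672), 50.4676628112793)
t 24.0 pos [ 0.5045 -0.4112  0.1458] q [-0.76  0.32  1.43 -0.    1.4   0.78] open 0.0531 F [-1.   0.1 -0.2]
[0.0594, -0.1171, 0.0456, 0.0012, 0.0005, 0.7105] rows 3.8
[0.0595, -0.1171, 0.1311, 0.0012, 0.0005, 0.7105] rows 1.4
```

Request:
move_arm(deltas=[0.059,-0.118,0.03,0,0,0.719,0.6,0.059,-0.118,0.03,0,0,0.719,0.6,0.059,-0.118,0.03,0,0,0.719,0.6,0.059,-0.118,0.03,0,0,0.719,0.6,0.059,-0.118,0.06,0,0,0.719,0.6,0.059,-0.118,0.095,0,0,0.719,0.6,0.059,-0.118,0.12,0,0,0.719,0.6,0.059,-0.118,0.129,0,0,0.719,0.6,0.059,-0.118,0.129,0,0,0.719,0.6])

```text
t: 25.12
tool_pos: [0.5585, -0.2908, 0.0148]
orientation: [2.957, -1.061, -0.006]
force: [0.2, -0.4, 0.5]
opening: 0.0553
gripper_force: 0.0
```

Request:
move_arm(deltas=[0,0,0,0,0,0,0.2,0,0,0,0,0,0,0.2,0,0,0,0,0,0,0.2,0,0,0,0,0,0,0.2,0,0,0,0,0,0,0.2,0,0,0,0,0,0,0.2], squeeze=35)

```text
t: 25.88
tool_pos: [0.5599, -0.2917, 0.017]
orientation: [2.956, -1.061, -0.001]
force: [-1.6, 0.6, 4.5]
opening: 0.0232
gripper_force: 35.0
```

```bash
python3 - <<'E'
from h import *
s=robot.read_state();p=s['tool_pos'];print(s['gripper_force'],s['orientation']);C=down(-39.5);B=down(-6.4)
rows((p+[0,0,.16],C),([.42,.1,.2],B),([.4568,.3583,.16],B))
E
```

```text
35.00071942806244 [ 2.95593642e+00 -1.06101988e+00 -8.45391625e-04]
t 25.88 pos [ 0.5599 -0.2917  0.017 ] q [-0.56  0.4   1.57 -0.    1.17  1.7 ] open 0.0232 F [-1.6  0.6  4.5]
[-0.0, 0.0002, -0.16, 0.0011, 0.0002, 0.0002] rows 2.6
[-0.3571, -0.2131, -0.1832, 0.001, 0.0005, -0.5775] rows 6.7
[-0.493, -0.4359, -0.1434, 0.001, 0.0005, -0.5775] rows 4.2
```

Request:
move_arm(deltas=[0,0,-0.03,0,0,0,0.2,0,0,-0.08,0,0,0,0.2,0,0,-0.13,0,0,0,0.2,-0.357,-0.213,-0.183,0,0,-0.578,0.2,-0.357,-0.213,-0.183,0,0,-0.578,0.2,-0.357,-0.213,-0.183,0,0,-0.578,0.2,-0.357,-0.213,-0.183,0,0,-0.578,0.2,-0.357,-0.213,-0.183,0,0,-0.578,0.2,-0.357,-0.213,-0.183,0,0,-0.578,0.2,-0.357,-0.213,-0.183,0,0,-0.578,0.2,-0.493,-0.436,-0.143,0,0,-0.578,0.2,-0.493,-0.436,-0.143,0,0,-0.578,0.2])

```text
t: 27.38
tool_pos: [0.4371, 0.2242, 0.1805]
orientation: [3.137, -0.175, -0.0]
force: [1.1, -0.7, -1.0]
opening: 0.0234
gripper_force: 35.0
```

```bash
python3 - <<'E'
from h import *
rows(([.4568,.3583,.16],down(-6.4)))
E
```

```text
t 27.38 pos [0.4371 0.2242 0.1805] q [ 0.37 -0.14  1.85  0.    1.43  2.05] open 0.0234 F [ 1.1 -0.7 -1. ]
[0.0047, -0.1355, 0.0205, 0.0001, 0.0002, 0.0003] rows 2.2
```

Request:
move_arm(deltas=[0.005,-0.12,0.02,0,0,0,0.2,0.005,-0.12,0.02,0,0,0,0.2,0.005,-0.12,0.02,0,0,0,0.2,0.005,-0.12,0.02,0,0,0,0.2])

```text
t: 27.88
tool_pos: [0.4549, 0.3406, 0.1596]
orientation: [3.135, -0.173, -0.004]
force: [-0.2, 0.8, -1.2]
opening: 0.023
gripper_force: 35.0
```

```bash
python3 - <<'E'
from h import *
B=down(-6.4);b=np.array([.4568,.3583,0]);print(robot.read_state()['gripper_force'])
im,d,P=snap('wrist');Q=(P-b)@np.c_[B[:,0],B[:,1],[0,0,1]]
a=Q[(abs(Q[...,0])<.07)&(abs(Q[...,1])<.07)&(Q[...,2]>.04)&(Q[...,2]<.056)];print('rim',len(a),a.min(0).round(3),a.max(0).round(3))
rows((b+[0,0,.08],B),(b+[0,0,.022],B))
E
```

```text
34.9991637468338
rim 1478 [-0.051 -0.052  0.04 ] [0.048 0.049 0.052]
t 27.93 pos [0.4553 0.3401 0.1603] q [0.55 0.09 1.66 0.   1.39 2.23] open 0.0234 F [-0.4 -0.  -1.3]
[-0.0004, -0.0183, 0.0803, 0.0012, 0.0017, 0.0002] rows 1.3
[-0.0003, -0.0184, 0.1383, 0.0012, 0.0017, 0.0002] rows 0.9
```

Request:
move_arm(deltas=[-0.001,-0.018,0,0,0,0,0.2,-0.001,-0.018,0.05,0,0,0,0.2,-0.001,-0.018,0.09,0,0,0,0.2,-0.001,-0.018,0.12,0,0,0,0.2,-0.001,-0.018,0.132,0,0,0,0.2,-0.001,-0.018,0.135,0,0,0,0.2,-0.001,-0.018,0.135,0,0,0,0.2])

```text
t: 28.8
tool_pos: [0.4573, 0.3596, 0.027]
orientation: [-3.136, 0.175, -0.001]
force: [-0.4, -0.2, -1.4]
opening: 0.0234
gripper_force: 35.0
```

Request:
move_arm(deltas=[0,0,0.002,0,0,0,0.2,0,0,0.004,0,0,0,0.2,0,0,0.005,0,0,0,0.2,0,0,0.005,0,0,0,0.2])

```text
t: 29.3
tool_pos: [0.4565, 0.3591, 0.021]
orientation: [3.137, -0.175, -0.002]
force: [-2.1, -1.5, 3.8]
opening: 0.0232
gripper_force: 35.0
```

Request:
move_arm(deltas=[0,0,0.001,0,0,0,0.3,0,0,0,0,0,0,0.38,0,0,0,0,0,0,0.38,0,0,0,0,0,0,0.38,0,0,-0.02,0,0,0,0.38,0,0,-0.06,0,0,0,0.38,0,0,-0.11,0,0,0,0.38,0,0,-0.16,0,0,0,0.38,0,0,-0.16,0,0,0,0.38])

```text
t: 30.42
tool_pos: [0.4596, 0.361, 0.1882]
orientation: [-3.13, 0.174, -0.012]
force: [0.8, -0.9, 0.7]
opening: 0.0353
gripper_force: 0.0
```

```bash
python3 - <<'E'
from h import *
s=robot.read_state();print(s['force'],s['tool_pos'])
ims=[]
im,_,_=snap('wrist');ims.append(cv2.resize(im,(400,250)))
im,_,_=snap('side');ims.append(cv2.resize(im,(400,250)))
cv2.imwrite('pics/f.png',np.hstack(ims)[:,:,::-1])
E
```

```text
[ 0.78628214 -0.8988182   0.7430431 ] [0.45956355 0.36102953 0.18817813]
```

View pics/f.png

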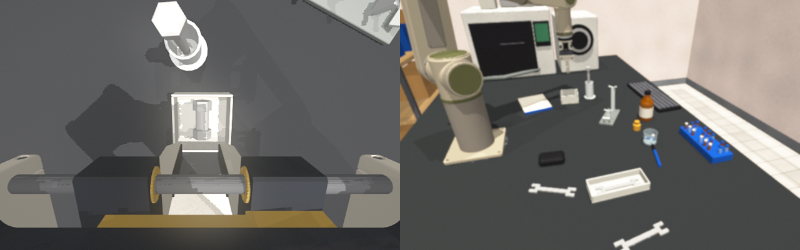

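The cartridge is in the bin (200,120), the column stands in the cup (180,35), the spanner lies in the tray (side picture, 618,184), and the bystanders are where they were.

```bash
python3 -c "
from plant import robot
print(robot.close_job())"
```

```text
the job is handed in; nothing more can be done
None
```

The job is handed in at about 30 s: the column rested in the saddles and now stands in the cup, the spanner lies in the tray, the cartridge is in the bin, and the last pictures showed the bystanders in place.

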